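Fetch the filter plate from under the flap and hold it against the light

TASK

Lift the hinged flap of the filter box until it stands open by itself, draw the filter plate (the one with the glass and the wide tab) up out of its slot, and hold it upright in front of the lit side of the light panel, its flat face parallel to the panel, the glass opposite the middle of the bright window and a few centimetres away from it, not touching. Leave the blank plate in its slot, the flap open and the objective, dish and bottles where they are. Finish while still holding the plate there, in the gripper and motionless.

Things in the scene. Friction and masses are not known exactly. Their poses are not given: they have to be found in the camera images.
- filter_box: White open-topped box, fixed, 160 (x) x 136 (y) x 92 mm high, walls 6 mm; origin under its centre; x runs from the tongue side (towards the robot) to the hinge side. Under the flap a rack (top 39 mm up) has two slots at x -15 mm, y +30 and -30 mm, each 10 (x) x 48 (y) mm, 26 deep, floor 13 mm above the bench: one holds the filter plate, one the blank, in either order.
- flap (a joint): Opening angle, rad: 0 closed, 1.57 upright, stop 1.75; starts at 0 to 0.15. White sheet 166 x 140 x 6 mm hinged on the box's +x top edge (axis along the box's y); its -x side swings up. Stiff hinge: stays where it is left; about 3 N at the tongue lifts it. Near 1.57 the gripper can get into the box from above.
- flap_tongue (a point): Grip point of the flap's pull tongue, a black tab 24 mm wide (box's y), 10 mm thick, sticking out 48 mm from the flap's free edge. Point at mid width and thickness, 194 mm from the hinge, 30 mm out from the edge; moves with the flap. Pinched across its width from above, it can pivot between the fingers while the gripper stays pointing down.
- flap_hinge (a point): Point on the hinge axis, in the middle of the flap's width: box frame x = 80 mm, y = 0, 92 mm above the bench. The tongue point lies 4 mm above the line from here along the flap.
- filter_plate: Loose aluminium frame with amber glass, 0.08 to 0.15 kg: 8 mm thick (x), 46 wide (y), 52 high, plus a wide tab on top 30 mm wide, 8 thick, 21 high (73 mm overall). Origin at the centre of its underside, z up, x normal to its face. Starts upright in one of the two slots, its x along the box's x; comes out straight up. Front and back are alike.
- filter_tab (a point): Middle of the filter plate's tab, 64 mm above the plate's underside (9 mm below the top of the tab): where to pinch it, across its 8 mm thickness.
- filter_glass (a point): Centre of the filter plate's glass window (34 mm wide, 36 mm high), 26 mm above the plate's underside.
- blank_plate: Loose solid aluminium plate in the other slot: same size as the filter plate but without glass and with a narrow tab, 10 mm wide, on top. Origin at the centre of its underside. To be left alone.
- light_panel: Upright light panel fixed to the bench: grey case 22 mm thick (x), 120 mm wide (y), top 150 mm above the bench, on a foot 80 x 110 x 10 mm. Origin at the centre of its underside, z up; its +x side carries the bright window and faces away from the robot.
- panel_face (a point): Centre of the light panel's bright window (94 x 94 mm), on its surface, 85 mm above the bench; x points out of the lit face, y across, z up.
- objective: Bystander: steel microscope objective standing on the bench, 34 mm across, 46 mm high; origin at the centre of its underside. Leave alone.
- petri_dish: Bystander: clear covered dish, 60 mm across, 14 mm high; origin at the centre of its underside. Leave alone.
- buffer_bottle: Bystander: clear bottle, 56 mm across, 110 mm high; origin at the centre of its underside. Leave alone.
- oil_bottle: Bystander: small amber bottle, 30 mm across, 60 mm high; origin at the centre of its underside. Leave alone.

How it is judged:
By the outcome, as a careful person would: the job done as asked, in the order asked, and still so for the second after the job is handed in, while the arm keeps its last pose, push and grip.
It also fails if it takes over 58 s, if anything falls off the work surface, if the arm or the gripper's body presses on something with over 40 N, if the wrist force passes 120 N, or if a joint passes its speed limit or range.

ROBOT

A 7-joint arm with a two-finger parallel gripper is mounted at the origin on the work surface. World frame = base frame: x ahead of the robot, y to its left, z up, the work surface at z = 0. Lengths are in m, angles in rad, forces in N, time in s.
With the tool pointing down it reaches from about 0.4 to 0.85 m from the base axis. Payload 4.5 kg.
Tool frame: the origin (TCP) lies at the very end of the fingers, on their centre line; the grasp point (between the pads) lies r.grip_point_offset behind it (r.grip_point_offset is the distance from the TCP to the grasp point, in m); z points along the fingers, y is the line along which they close (so a half turn about z gives the same grasp; the last joint's range is limited). The gripper opens to 88 mm and grips with 3 to 60 N. Pads are 18 mm wide; open, the fingers measure 123 mm over their backs; the gripper's body (75 mm by 187 mm) begins 45 mm behind the grasp point.
Start: joints at [1.384, 0.689, -0.195, 1.565, 0.157, 0.902, -0.215], TCP at [0.137, -0.61, 0.239] pointing down, gripper open.
Joint ranges: [-3.01, 3.01], [-0.46, 2.08], [-1.47, 1.51], [0.13, 2.56], [-1, 4.14], [0.04, 2.09], [-2.66, 2.66]. Speed limits (rad/s): [2.57, 2.57, 3.14, 3.14, 3.14, 3.14, 3.14].

INTERFACE

Orientations are given as a unit quaternion [x, y, z, w].
In Python, from workcell import r gives the robot as it stands. Calls block until the motion is done:
- r.move_pose(position, orientation): joint-space move of the TCP to a pose.
- r.line_to(position, rate=0.15, frame=None): straight line of the TCP; frame=None keeps the orientation; rate is the mean speed in m/s.
- r.move_joints(angles): joint-space move.
- r.move_gripper(opening, strength=None): finger opening in m; strength is the grip in N (None keeps the last); returns when the fingers have stopped.
- r.dwell(seconds).
- r.inverse_kinematics(position, orientation): joint angles nearest the present ones, or None.
- r.observe(): the state.
- r.capture(name): name is "scene" or "top" or "wrist"; returns the picture (420x560x3 uint8, blue, green, red); there is no depth.
- r.calibration(name): a dict with "fov_y" (degrees; the focal length in pixels is half the picture's height over the tangent of half this angle, whatever the lens; pixels are square), "cx", "cy" (the principal point, pixels), "distortion" ([k1, k2, p1, p2, k3] as OpenCV has them; the pictures are not rectified), "T" (4x4, takes a point from camera to world coordinates). Camera axes: x right, y down, z forward; pixel columns grow to the right and rows downward; lengths in m; the calibration is good to about 2 mm. A picture is of the moment at which its call begins: read the wrist's pose just before it. calibration takes no time and is no camera call; for the wrist camera it gives the pose at the moment of the call.
A pose or a line that the arm cannot do raises r.PlanningError and nothing moves.
- r.finish_job(): hands the job in; it is judged then, once.
Trained networks look in the newest picture that a camera, given by its name, has taken for a name from the list of things; names that differ only in an ending like _2 or _b are one class to them, and where a whole thing is asked for, a point or a joint stands for the part that bears it (a point fixed in the world has none). Each returns a list of dicts, best first, with "p" (0 to 1); they miss things now and then, are a little off and sometimes report something else, mostly with a low value. They report only what shows in the picture. A call takes as long as a camera call.
- r.boxes_of(query, camera): "pixel" ([column, row] in pixels, amid what is visible of it).
The state is a dict: "time_s": time; "q": joint angles; "joint_velocities": joint speeds; "joint_efforts": joint torques, N m; "ee_pos": TCP position; "tool_rot": TCP orientation; "contact_force": force on the tool from outside, world axes, zero at the start; "wrist_torque": the same for the moment, N m; "grip_width": finger opening in m; "grip_force": force on a finger pad.
Only numpy, scipy, OpenCV 4.12 (cv2) and the standard library are available. Lean on these libraries where they do the work, as an engineer would, in place of code of your own. Each camera call takes 0.05 s, during which the arm holds its last target. There are 200 camera calls.

## Working session

There is one attempt and no reset: what is moved stays moved. The work goes in short steps, each a Python script; the robot and the scene stay as the last script left them, time stands still between calls to the robot, and variables do not carry over. Pictures are saved under pics/ and viewed, at most 10 in all, crops included, and the job is handed in when it is done.

```bash
ls; mkdir -p pics
python3 - <<'E'
from workcell import r
import cv2, numpy as np
s=r.observe(); print(s['time_s'],s['ee_pos'],s['tool_rot'],r.grip_point_offset)
for c in ['scene','top','wrist']:
    cv2.imwrite(f'pics/a_{c}.png',r.capture(c))
    k=r.calibration(c); print(c,k['fov_y'],k['cx'],k['cy'],k['distortion'],np.round(k['T'],3).tolist())
    for n in ['filter_box','flap_tongue','flap_hinge','filter_plate','light_panel','panel_face','objective','petri_dish','buffer_bottle','oil_bottle']:
        if c!='wrist': print(n,[(np.round(d['pixel'],1).tolist(),round(d['p'],2)) for d in r.boxes_of(n,c)[:2]])
E
```

```text
pics
workcell.py
0.0 [ 0.13670022 -0.60923423  0.23792866] [ 9.93908040e-01  1.10208894e-01 -1.54875244e-04 -8.85165471e-04] 0.0187
scene 52.987557208370916 286.38663429294803 212.0686181197772 [-0.12006794  0.          0.          0.          0.        ] [[-0.89, 0.284, -0.357, 0.853], [0.456, 0.543, -0.705, 0.483], [-0.007, -0.79, -0.613, 0.498], [0.0, 0.0, 0.0, 1.0]]
filter_box []
flap_tongue [([402.9, 272.4], 0.75)]
flap_hinge [([402.0, 274.7], 0.59)]
filter_plate []
light_panel [([252.2, 149.0], 0.91)]
panel_face [([251.6, 150.6], 0.76)]
objective [([352.5, 209.1], 0.58)]
petri_dish [([292.4, 248.9], 0.64)]
buffer_bottle [([188.5, 231.2], 0.6)]
oil_bottle [([216.8, 305.4], 0.71)]
top 48.03148985346109 279.24752821611753 209.20192573521396 [-0.1442422  0.         0.         0.         0.       ] [[-0.005, -0.995, 0.101, 0.516], [-1.0, 0.002, -0.024, 0.02], [0.024, -0.101, -0.995, 0.982], [0.0, 0.0, 0.0, 1.0]]
filter_box []
flap_tongue [([168.2, 242.6], 0.65)]
flap_hinge [([168.0, 245.0], 0.72)]
filter_plate [([168.6, 245.9], 0.69)]
light_panel [([394.3, 231.2], 0.97)]
panel_face [([394.9, 229.6], 0.79)]
objective [([281.8, 277.9], 0.59)]
petri_dish [([274.4, 215.4], 0.77)]
buffer_bottle [([308.7, 135.9], 0.77)]
oil_bottle [([236.0, 137.3], 0.79)]
wrist 59.21805520787831 275.57085723577325 207.5537813335634 [-0.00045697  0.          0.          0.          0.        ] [[0.219, -0.928, -0.302, 0.217], [-0.976, -0.208, -0.068, -0.591], [0.0, 0.31, -0.951, 0.385], [0.0, 0.0, 0.0, 1.0]]
```

View pics/a_top.png

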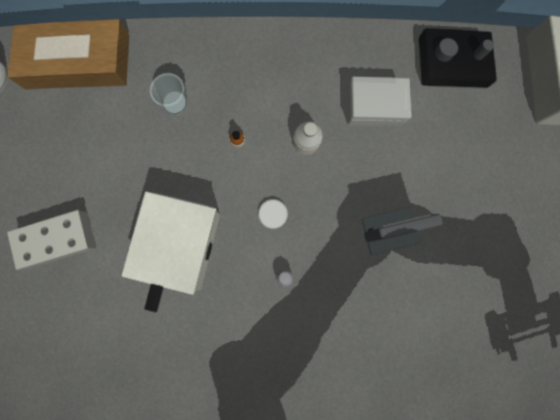

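View pics/a_scene.png

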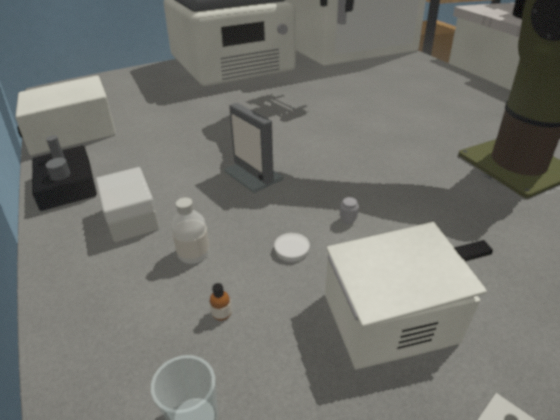

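Top view: box with flap closed at about (170,243), tongue tip near (153,298), panel at (394,231) with its lit side towards the top of the image. The scene view shows the flap corners at about (328,240), (437,228), (478,296), and the panel window at about (247,143). I'll zoom in to read the corners precisely.

Run:
```python
import cv2, numpy as np
t=cv2.imread('pics/a_top.png'); s=cv2.imread('pics/a_scene.png')
def crop(im,x,y,w,h,f):
    o=cv2.resize(im[y:y+h,x:x+w],None,fx=f,fy=f,interpolation=cv2.INTER_CUBIC)
    for i in range(0,w,20):
        cv2.putText(o,str(x+i),(i*f,8),0,.3,(0,0,255),1); cv2.line(o,(i*f,8),(i*f,14),(0,0,255),1)
    for i in range(0,h,20):
        cv2.putText(o,str(y+i),(0,i*f+4),0,.3,(0,255,0),1); cv2.line(o,(18,i*f),(24,i*f),(0,255,0),1)
    return np.clip(o*1.5,0,255).astype(np.uint8)
c=np.zeros((600,800,3),np.uint8)
def put(o,x,y): c[y:y+o.shape[0],x:x+o.shape[1]]=o
put(crop(t,110,180,120,140,3),0,0)
put(crop(t,345,165,105,95,4),370,0)
put(crop(s,215,95,75,100,4)[:,:],0,0) if 0 else None
put(crop(s,320,220,180,70,2),0,440)
put(crop(s,220,95,65,100,2)[:,:],370,390)
put(crop(s,220,100,70,50,4),510,390)
cv2.imwrite('pics/crop.png',c)
```

```text
(no output)
```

View pics/crop.png

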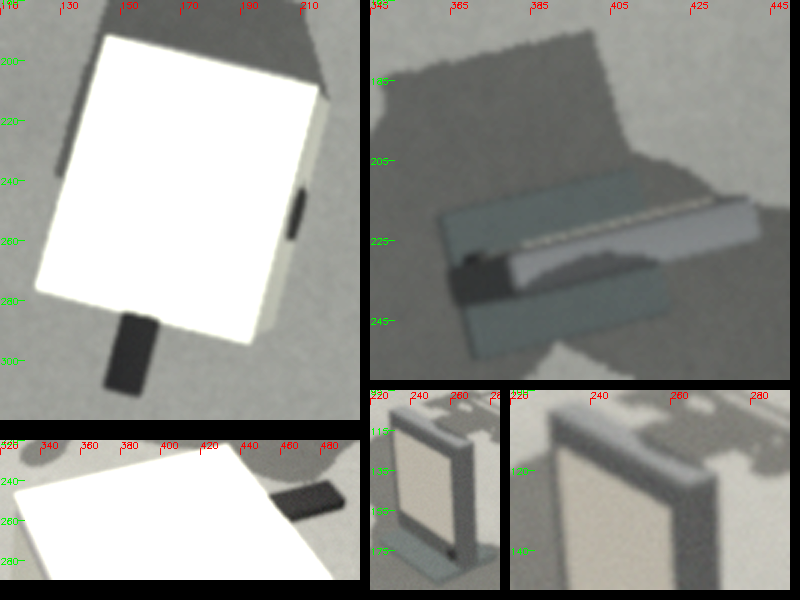

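```bash
cat > h.py <<'E'
import cv2, numpy as np
from workcell import r
from scipy.optimize import least_squares
from scipy.spatial.transform import Rotation as R
def project(c,P):
    k=r.calibration(c); f=210/np.tan(np.radians(k['fov_y']/2)); T=np.linalg.inv(k['T'])
    K=np.array([[f,0,k['cx']],[0,f,k['cy']],[0,0,1]])
    return cv2.projectPoints(np.asarray(P,float).reshape(-1,3),cv2.Rodrigues(T[:3,:3])[0],T[:3,3],K,np.array(k['distortion']))[0][:,0]
def quad(im,seed,tol):
    "4 corners of the evenly coloured region about seed"
    m=np.zeros((im.shape[0]+2,im.shape[1]+2),np.uint8)
    cv2.floodFill(cv2.GaussianBlur(im,(3,3),0),m,seed,0,(tol,)*3,(tol,)*3,4|cv2.FLOODFILL_MASK_ONLY|cv2.FLOODFILL_FIXED_RANGE|(255<<8))
    m=cv2.morphologyEx(m[1:-1,1:-1],cv2.MORPH_CLOSE,np.ones((5,5)))
    m=cv2.morphologyEx(m,cv2.MORPH_OPEN,np.ones((5,5)))
    c=max(cv2.findContours(m,cv2.RETR_EXTERNAL,cv2.CHAIN_APPROX_NONE)[0],key=cv2.contourArea)
    return cv2.approxPolyN(c,4,ensure_convex=True).reshape(-1,2),cv2.contourArea(c)
def rz(yaw,P): return np.asarray(P)@R.from_euler('z',yaw).as_matrix().T
def flap_pts(p,L):
    "L in flap frame: u from hinge toward tongue, y, n above hinge line; p=x,y,yaw,angle"
    L=np.asarray(L,float); c,s=np.cos(p[3]),np.sin(p[3])
    B=np.c_[.08-L[:,0]*c+L[:,2]*s*1, L[:,1], .092+L[:,0]*s+L[:,2]*c]
    return rz(p[2],B)+[p[0],p[1],0]
E
python3 - <<'E'
from h import *
t=cv2.imread('pics/a_top.png'); s=cv2.imread('pics/a_scene.png')
print(t[240,170],t[260,205],s[270,400],s[330,400],s[320,335],s[143,247],s[120,240])
for im,sd,tols in [(t,(170,240),(15,25,35)),(s,(400,265),(8,12,16,20,30)),(s,(250,150),(15,25,35,45))]:
    for k in tols: q,a=quad(im,sd,k); print(sd,k,a,q.tolist())
E
```

```text
[185 200 197] [106 113 113] [199 210 211] [113 122 124] [102 108 109] [112 120 125] [111 120 123]
(170, 240) 15 5998.5 [[215, 210], [192, 293], [122, 276], [146, 192]]
(170, 240) 25 6127.0 [[215, 209], [192, 293], [121, 276], [146, 192]]
(170, 240) 35 6222.0 [[216, 209], [193, 294], [121, 276], [145, 192]]
(400, 265) 8 8951.0 [[485, 289], [363, 323], [328, 246], [433, 224]]
(400, 265) 12 9121.0 [[485, 290], [363, 324], [328, 246], [433, 224]]
(400, 265) 16 9230.0 [[486, 290], [363, 324], [328, 246], [433, 223]]
(400, 265) 20 9324.0 [[486, 290], [363, 324], [327, 246], [433, 223]]
(400, 265) 30 9524.5 [[486, 290], [363, 325], [327, 246], [433, 222]]
(250, 150) 15 929.5 [[259, 130], [261, 171], [235, 154], [232, 114]]
(250, 150) 25 1004.0 [[260, 130], [260, 171], [235, 154], [231, 113]]
(250, 150) 35 1079.5 [[260, 129], [262, 173], [234, 154], [231, 113]]
(250, 150) 45 218333.0 [[559, 0], [559, 419], [0, 419], [0, 0]]
```

```bash
cat >> h.py <<'E'
def near(pr,q): # residual of projected points to nearest matched corners
    from scipy.optimize import linear_sum_assignment as A
    q=np.asarray(q,float); d=np.linalg.norm(pr[:,None]-q[None],axis=2); i,j=A(d); return (pr[i]-q[j]).ravel()
E
python3 - <<'E'
from h import *
FL=[[-.002,.07,.006],[-.002,-.07,.006],[.164,-.07,.006],[.164,.07,.006]]
qt=[[216,209],[192.7,293.7],[121.3,276],[145.3,192]]; qs=[[486,290],[363,324.5],[327.5,246],[433,222.5]]
tt=[[144.3,309.3],[156.3,312.3]]; TE=[[.212,.012,.009],[.212,-.012,.009]]
def f(p): return np.r_[near(project('top',flap_pts(p,FL)),qt),near(project('scene',flap_pts(p,FL)),qs),near(project('top',flap_pts(p,TE)),tt)]
best=min((least_squares(f,[x,y,yaw,.08],loss='soft_l1') for x in(.45,.5) for y in (.2,.25) for yaw in(-.3,0,.3)),key=lambda a:a.cost)
print('box',np.round(best.x,4),best.cost,np.round(best.fun,1)); b=best.x
print('hinge/tongue',flap_pts(b,[[0,0,0],[.194,0,.004]]).round(4).tolist())
qf=[[361.8,218.3],[412.5,207],[419.5,243],[371.3,255]]; qc=[[380,229.2],[440.5,214.3],[443,223.8],[382,238]]
qw=[[260,129.5],[261,172],[234.5,154],[231,113]]
def pp(p,L): return rz(p[2],L)+[p[0],p[1],0]
F=[[a*.04,c*.055,.01] for a in(1,-1) for c in(1,-1)]; C=[[a*.011,c*.06,.15] for a in(1,-1) for c in(1,-1)]; W=[[.011,a*.047,.085+c*.047] for a in(1,-1) for c in(1,-1)]
def g(p): return np.r_[near(project('top',pp(p,F)),qf),near(project('top',pp(p,C)),qc),2*near(project('scene',pp(p,W)),qw)]
best=min((least_squares(g,[x,y,yaw],loss='soft_l1') for x in(.42,.5) for y in (-.2,-.25) for yaw in(-.3,0,.3)),key=lambda a:a.cost)
print('panel',best.x.round(4),best.cost,best.fun.round(1)); np.savez('fit.npz',box=b,panel=best.x)
for n,z in [('objective',.023),('petri_dish',.007),('buffer_bottle',.055),('oil_bottle',.03)]:
    r.capture('top') if n=='objective' else 0
    d=r.boxes_of(n,'top')[0]['pixel']; print(n,least_squares(lambda q:project('top',[[q[0],q[1],z]])[0]-d,[.5,0]).x.round(3))
E
```

```text
box [ 0.5431  0.205  -0.2411  0.0679] 4.93585956812221 [-0.  -0.4  0.1 -0.1  0.9  1.7 -0.1  0.8 -1.3  0.6 -1.8  0.1 -0.2 -0.5
  0.7  1.  -0.5  0.7 -0.   0.9]
hinge/tongue [[0.6208, 0.1859, 0.092], [0.4331, 0.232, 0.1092]]Traceback (most recent call last):
  File "<stdin>", line 14, in <module>
  File "<stdin>", line 14, in <genexpr>
    return func(*args, **kwargs)
    result = trf(vector_fun.fun, vector_fun.jac, x0, f0, J0, lb, ub, ftol, xtol,
                 gtol, max_nfev, x_scale, loss_function, tr_solver,
                 tr_options.copy(), verbose, callback=callback_wrapped)
    return trf_no_bounds(
        fun, jac, x0, f0, J0, ftol, xtol, gtol, max_nfev, x_scale,
        loss_function, tr_solver, tr_options, verbose, callback=callback)
    J = jac(x)
    self._update_jac()
    ~~~~~~~~~~~~~~~~^^
    self.J = self.jac_wrapped(xp_copy(self.x), f0=self.f)
             ~~~~~~~~~~~~~~~~^^^^^^^^^^^^^^^^^^^^^^^^^^^^
    J, dct = approx_derivative(
             ~~~~~~~~~~~~~~~~~^
        self.fun,
        ^^^^^^^^^
    ...<2 lines>...
        **self.finite_diff_options,
        ^^^
[... 212 characters left out ...]
                    ^^^^^^^^^^^^^^^^^^^^^^
                             mf)
                             ^^^
    df = [f_eval - f0 for f_eval in f_evals]
                                    ^^^^^^^
    f = np.atleast_1d(self.fun(x, *self.args, **self.kwargs))
                      ~~~~~~~~^^^^^^^^^^^^^^^^^^^^^^^^^^^^^^
    return np.atleast_1d(self.fun(x))
                         ~~~~~~~~^^^
    return self.f(x, *self.args, **self.kwargs)
           ~~~~~~^^^^^^^^^^^^^^^^^^^^^^^^^^^^^^
  File "<stdin>", line 13, in g
  File "h.py", line 6, in project
    k=r.calibration(c); f=210/np.tan(np.radians(k['fov_y']/2)); T=np.linalg.inv(k['T'])
ValueError: time passes only in moves, steps and waits
```

```bash
sed -i 's/^def project/CAL={}\ndef project/; s/k=r.calibration(c); f=/k=CAL[c] if c in CAL else r.calibration(c); CAL[c]=k; f=/' h.py
python3 - <<'E'
from h import *
b=[.5431,.205,-.2411,.0679]
qf=[[361.8,218.3],[412.5,207],[419.5,243],[371.3,255]]; qc=[[380,229.2],[440.5,214.3],[443,223.8],[382,238]]
qw=[[260,129.5],[261,172],[234.5,154],[231,113]]
def pp(p,L): return rz(p[2],L)+[p[0],p[1],0]
F=[[a*.04,c*.055,.01] for a in(1,-1) for c in(1,-1)]; C=[[a*.011,c*.06,.15] for a in(1,-1) for c in(1,-1)]; W=[[.011,a*.047,.085+c*.047] for a in(1,-1) for c in(1,-1)]
def g(p): return np.r_[near(project('top',pp(p,F)),qf),near(project('top',pp(p,C)),qc),2*near(project('scene',pp(p,W)),qw)]
best=min((least_squares(g,[x,y,yaw],loss='soft_l1') for x in(.42,.5) for y in (-.2,-.25) for yaw in(-.3,0,.3)),key=lambda a:a.cost)
print('panel',best.x.round(4),best.cost,best.fun.round(1)); np.savez('fit.npz',box=b,panel=best.x)
print('face',pp(best.x,[[.011,0,.085]]))
r.capture('top')
for n,z in [('objective',.023),('petri_dish',.007),('buffer_bottle',.055),('oil_bottle',.03)]:
    d=r.boxes_of(n,'top')[0]['pixel']; print(n,least_squares(lambda q:project('top',[[q[0],q[1],z]])[0]-d,[.5,0]).x.round(3))
E
```

```text
panel [ 0.5688 -0.2393  0.23  ] 9.804199689823658 [ 0.2 -0.1 -0.9 -0.8  0.1  0.5  1.6 -0.  -1.3 -1.1  0.6 -1.6 -0.2  2.1
  1.2  0.6 -1.9  0.5  0.2 -1.1  0.7  2.5  0.7  0.1]
face [[ 0.5794849  -0.23677981  0.085     ]]
objective [0.538 0.219]
petri_dish [0.6  0.01]
buffer_bottle [ 0.758 -0.062]
oil_bottle [0.762 0.084]
```

```bash
cat >> h.py <<'E'
D=np.load('fit.npz') if __import__('os').path.exists('fit.npz') else None
OFF=r.grip_point_offset
def down(yaw): # tool z down, tool y at heading yaw
    y=np.array([np.cos(yaw),np.sin(yaw),0]); z=np.array([0,0,-1.]); return R.from_matrix(np.c_[np.cross(y,z),y,z]).as_quat()
def tcp(g): return np.asarray(g,float)-[0,0,OFF]
def st(m=''):
    s=r.observe(); print(m,round(s['time_s'],2),np.round(s['ee_pos'],4),'F',np.round(s['contact_force'],1),'w',round(s['grip_width'],4),'gf',np.round(s['grip_force'],1)); return s
E
python3 - <<'E'
from h import *
b=D['box'].copy(); yaw=b[2]
def tp(a): return tcp(flap_pts([*b[:3],a],[[.194,0,.004]])[0])
A=np.linspace(b[3],1.68,14)
for yy in (yaw+np.pi/2,yaw-np.pi/2):
    print([None if r.inverse_kinematics(tp(a),down(yy)) is None else r.inverse_kinematics(tp(a),down(yy)).__class__ and np.round(r.inverse_kinematics(tp(a),down(yy)),2).tolist() for a in A[[0,7,13]]])
q=down(yaw-np.pi/2)
if r.inverse_kinematics(tp(A[0]),q) is None: q=down(yaw+np.pi/2)
r.move_gripper(.055,20)
r.move_pose(tp(A[0])+[0,0,.11],q); st('above')
img=r.capture('wrist'); print(r.boxes_of('flap_tongue','wrist')[:1],project('wrist',[flap_pts(b,[[.194,0,.004]])[0],*flap_pts(b,[[.212,.012,.009],[.212,-.012,.009],[.164,.07,.006],[.164,-.07,.006]])]).round(0).tolist())
cv2.imwrite('pics/w1.png',img)
E
```

```text
[[-0.57, 0.78, -0.03, 2.09, 0.08, 0.28, 0.66], [0.04, 0.75, -0.92, 1.77, 0.7, 0.99, 0.17], [0.08, 0.86, -0.92, 1.36, 0.68, 1.25, 0.45]]
[[-0.88, 0.85, 0.5, 2.1, -0.99, 0.44, -1.4], [-0.52, 0.6, 0.06, 1.8, -0.05, 0.74, -2.24], [-0.33, 0.72, -0.02, 1.39, 0.02, 1.03, -2.17]]
above 5.17 [0.4336 0.2314 0.2005] F [-0.6 -0.9 -0.6] w 0.055 gf 0.0
[{'pixel': [272.2, 87.2], 'p': 0.58}] [[277.0, 214.0], [259.0, 242.0], [294.0, 242.0], [170.0, 171.0], [384.0, 171.0]]
```

View pics/w1.png

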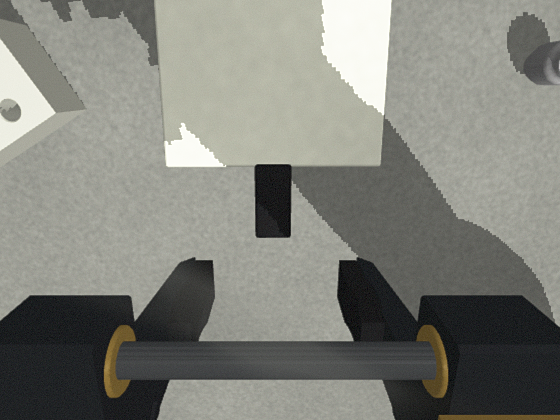

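Wrist view: the tongue ends at row 237, columns 256–291, and the flap edge is at row 166. Both are about 3 px left of and 5 px above my prediction (around 2–3 mm). I'll apply a small correction, then grasp and open the flap.

Run:
```python
from h import *
b=D['box'].copy(); b[:2]+=rz(b[2],[[.0022,.0015,0]])[0][:2]; np.savez('fit.npz',box=b,panel=D['panel'])
q=r.observe()['tool_rot']
def tp(a): return tcp(flap_pts([*b[:3],a],[[.194,0,.004]])[0])
A=np.linspace(b[3],1.68,14)
r.line_to(tp(A[0]),.1); st('at'); r.move_gripper(0.0,20); s=st('closed')
if .02<s['grip_width']<.028:
    for i,a in enumerate(A[1:]):
        r.line_to(tp(a),.1)
        s=st(f'{a:.2f}') if i%2 or i>9 else r.observe()
        if np.linalg.norm(s['contact_force'])>45 or s['grip_width']<.015: print('STOP',a);st();break
```

```text
at 6.53 [0.4359 0.2331 0.0909] F [ 0.3  0.5 -0.2] w 0.055 gf 0.0
closed 7.11 [0.4356 0.2329 0.0905] F [ 0.7 -0.3  1.1] w 0.0233 gf 20.0
0.32 7.89 [0.445  0.2306 0.1371] F [-0.5 -0.5  0.1] w 0.0234 gf 20.0
0.56 8.68 [0.4656 0.2255 0.18  ] F [-3.  -0.3  2.3] w 0.023 gf 20.0
0.81 9.46 [0.4967 0.2178 0.2169] F [-3.5 -0.3  4.2] w 0.0236 gf 20.0
1.06 10.24 [0.5352 0.2083 0.2443] F [ 1.9 -2.4 -1. ] w 0.0238 gf 20.0
1.31 11.03 [0.5777 0.1978 0.2609] F [ 2.3 -2.1 -9.2] w 0.0235 gf 20.0
1.43 11.42 [0.6003 0.1922 0.2651] F [  1.8  -2.3 -12.3] w 0.0236 gf 20.0
1.56 11.81 [0.6234 0.1865 0.2665] F [  0.7  -1.7 -12.5] w 0.0236 gf 20.0
1.68 12.2 [0.6466 0.1808 0.2649] F [ -1.8  -2.4 -13.6] w 0.0236 gf 20.0
```

Run:
```python
from h import *
b=D['box']; yaw=b[2]
r.move_gripper(.055); p=r.observe()['ee_pos']
r.line_to(p+np.array([0,0,.07]),.2); st('up')
P=lambda x,y,z: rz(yaw,[[x,y,z]])[0]+[b[0],b[1],0]
best=None
for yy in (yaw,yaw+np.pi):
    qs=[r.inverse_kinematics(P(-.015,y,z),down(yy)) for y in(.03,-.03) for z in (.06,.33)]
    print(yy,[None if a is None else np.round(a,2).tolist() for a in qs])
    if all(a is not None for a in qs):
        c=abs(np.array(qs[1])-r.observe()['q']).max()
        if best is None or c<best[0]: best=(c,yy)
yy=best[1]; print(best); np.save('yy.npy',yy)
r.move_pose(P(-.06,0,.335),down(yy)); st('look')
im=r.capture('wrist'); cv2.imwrite('pics/w2.png',im)
for n in ('filter_tab','filter_plate','blank_plate'): print(n,[(np.round(d['pixel'],0).tolist(),round(d['p'],2)) for d in r.boxes_of(n,'wrist')[:3]])
print(project('wrist',[P(-.015,s*.03,z) for s in(1,-1) for z in(.086,.065)]).round(0).tolist())
im=r.capture('scene'); cv2.imwrite('pics/s2.png',im)
```

```text
up 13.32 [0.6477 0.1809 0.3358] F [ 0.8  0.5 -0.7] w 0.0548 gf 0.0
-0.2411 [[-0.48, 0.9, -0.03, 1.8, 0.06, 0.44, -0.79], [-0.47, 0.54, -0.04, 1.56, 0.02, 1.04, -0.76], [-0.4, 0.87, -0.03, 1.91, 0.06, 0.36, -0.72], [-0.39, 0.49, -0.04, 1.66, 0.02, 0.99, -0.68]]
2.9004926535897932 [[0.11, 1.24, -1.26, 1.77, 1.29, 1.21, 1.34], [0.12, 0.8, -1.25, 1.53, 0.76, 1.38, 1.7], [0.21, 1.22, -1.26, 1.88, 1.31, 1.18, 1.34], [0.24, 0.74, -1.25, 1.63, 0.73, 1.31, 1.77]]
(np.float64(1.181781999373388), np.float64(-0.2411))
look 14.41 [0.4876 0.2198 0.3343] F [ 0.6 -0.1 -0.1] w 0.0549 gf 0.0
filter_tab [([314.0, 132.0], 0.93), ([305.0, 317.0], 0.33)]
filter_plate [([318.0, 135.0], 0.83)]
blank_plate [([312.0, 184.0], 0.73), ([395.0, 269.0], 0.4)]
[[317.0, 138.0], [315.0, 136.0], [315.0, 193.0], [313.0, 188.0]]
```

View pics/w2.png

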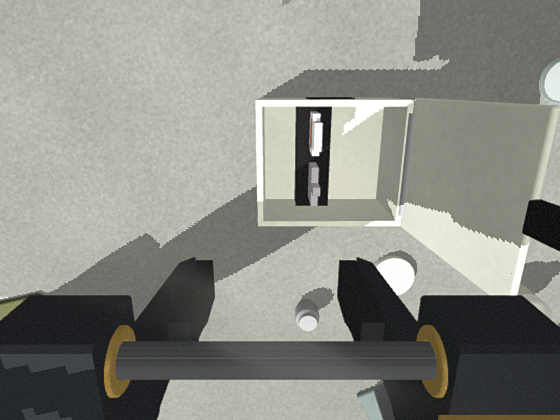

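The wide tab (filter plate) is in the +y slot at about (314,132), the blank is at (313,185), and the flap stands open. I'll take a closer look before grasping.

Run:
```python
from h import *
b=D['box']; yaw=b[2]
P=lambda x,y,z: rz(yaw,[[x,y,z]])[0]+[b[0],b[1],0]
r.move_gripper(.04)
r.line_to(P(-.015,.032,.335),.2); r.line_to(P(-.015,.032,.16),.15); st()
im=r.capture('wrist')
print([(np.round(d['pixel'],1).tolist(),round(d['p'],2)) for d in r.boxes_of('filter_tab','wrist')[:2]])
pr=project('wrist',[P(-.015+a*.004,.03+c*.015,.086) for a in(1,-1) for c in(1,-1)]); print(pr.round(1).tolist(), project('wrist',[P(-.015,.03,.086)]))
x,y=np.clip(pr.mean(0).astype(int)-[75,75],0,[410,270]); print(x,y)
o=cv2.resize(im[y:y+150,x:x+150],None,fx=4,fy=4,interpolation=cv2.INTER_NEAREST)
for p in (pr-[x,y])*4: cv2.circle(o,tuple(int(v) for v in p),4,(0,0,255),1)
cv2.imwrite('pics/w3.png',o)
```

```text
16.82 [0.5392 0.2409 0.1609] F [-0.1  0.3  0.4] w 0.0399 gf 0.0
[([276.2, 211.1], 0.69)]
[[279.7, 203.4], [279.6, 247.4], [266.9, 203.5], [267.3, 247.4]] [[273.38167402 225.86123451]]
198 150
```

View pics/w3.png

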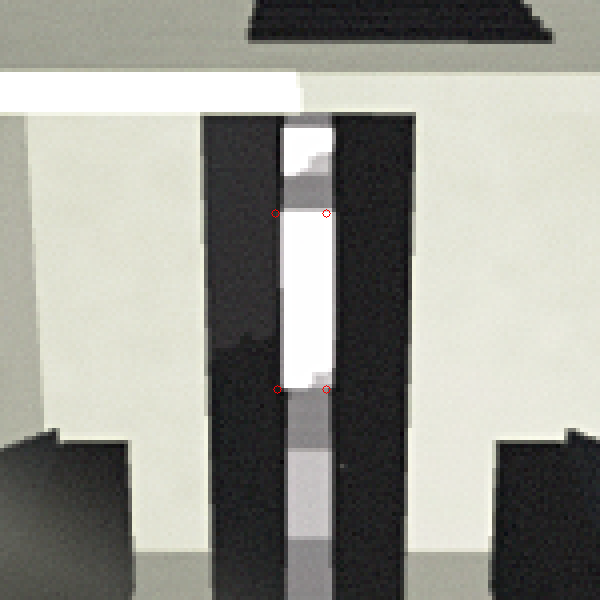

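Red model corners are about 1.5 px left of the tab, so I'll shift 1 mm in x. Alignment is otherwise good. Now grasp and lift.

Run:
```python
from h import *
b=D['box']; yaw=b[2]
P=lambda x,y,z: rz(yaw,[[x,y,z]])[0]+[b[0],b[1],0]
x,y=-.0139,.030
r.line_to(P(x,y,.16),.1); r.line_to(tcp(P(x,y,.077)),.1); st('at')
r.move_gripper(0,35); s=st('grip')
if s['grip_width']>.005:
    r.line_to(tcp(P(x,y,.11)),.05); st('lift')
    r.line_to(P(x,y,.31),.15); s=st('up'); print(s['wrist_torque'])
    if s['grip_width']>.005:
        pn=D['panel']; g=rz(pn[2],[[.011+.038,0,.123]])[0]+[pn[0],pn[1],0]
        t=tcp(g)
        for qy in (pn[2],): print([r.inverse_kinematics([t[0],t[1],z],down(qy)) is not None for z in(t[2],.28)])
        r.move_pose([t[0],t[1],.28],down(pn[2])); st('over')
        im=r.capture('wrist'); cv2.imwrite('pics/w4.png',im)
        W=[[.011,a*.06,.15] for a in(1,-1)]+[[-.011,a*.06,.15] for a in(1,-1)]
        print(project('wrist',rz(pn[2],W)+[pn[0],pn[1],0]).round(0).tolist())
```

```text
at 18.33 [0.5398 0.2386 0.0589] F [ 0.   0.9 -0.1] w 0.0399 gf 0.0
grip 18.92 [0.5393 0.2384 0.0585] F [ 0.1 -0.9  0.9] w 0.0081 gf 34.9
lift 19.73 [0.5391 0.2383 0.0912] F [ 0.1  0.8 -1.3] w 0.0078 gf 34.9
up 21.33 [0.5388 0.2381 0.3092] F [ 0.2  0.  -1.7] w 0.0078 gf 34.9
[ 0.01737821 -0.10579897 -0.03024069]
[True, True]
over 23.07 [ 0.6171 -0.2261  0.2801] F [ 0.9  1.1 -1.2] w 0.008 gf 34.9
[[220.0, 120.0], [227.0, 268.0], [190.0, 120.0], [200.0, 268.0]]
```

View pics/w4.png

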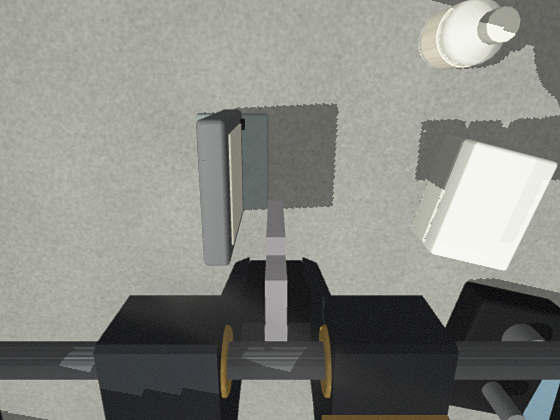

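The plate is held with its face parallel to the panel. The panel edge sits about 4 px (3 mm) nearer than predicted, so I'll shift by that amount and lower.

Run:
```python
from h import *
pn=D['panel']; g=rz(pn[2],[[.011+.041,.001,.123]])[0]+[pn[0],pn[1],0]; t=tcp(g)
r.line_to([t[0],t[1],.28],.1); r.line_to(t,.1,down(pn[2])); r.dwell(.5); st('down')
s=r.capture('scene'); w=r.capture('wrist')
for c in('scene','wrist'): print(c,[(np.round(d['pixel'],1).tolist(),round(d['p'],2)) for n in('filter_glass','panel_face') for d in r.boxes_of(n,c)[:1]])
f=lambda L: project('scene',rz(pn[2],L)+[pn[0],pn[1],0])
X=.011+.041+.004
G=f([[X,a*.023+.001,z] for a in(1,-1) for z in(.059,.111)]); print('plate pred',G.round(0).tolist())
o=cv2.resize(s[80:200,180:330],None,fx=4,fy=4,interpolation=cv2.INTER_CUBIC)
for p in (G-[180,80])*4: cv2.circle(o,tuple(int(v) for v in p),4,(0,0,255),1)
c=np.zeros((480,800,3),np.uint8); c[:,:600]=o; c[:150,600:]=cv2.resize(s,(200,150)); c[160:310,600:]=cv2.resize(w,(200,150)); c[320:470,600:]=cv2.resize(r.capture('top'),(200,150))
cv2.imwrite('pics/f.png',c)
```

```text
down 25.77 [ 0.6192 -0.2265  0.1043] F [-0.7  0.1 -1.2] w 0.0079 gf 34.9
scene [([229.5, 151.2], 0.63), ([255.8, 155.4], 0.94)]
wrist [([274.9, 275.9], 0.83), ([161.0, 215.0], 0.74)]
plate pred [[236.0, 166.0], [234.0, 143.0], [223.0, 157.0], [221.0, 134.0]]
```

View pics/f.png

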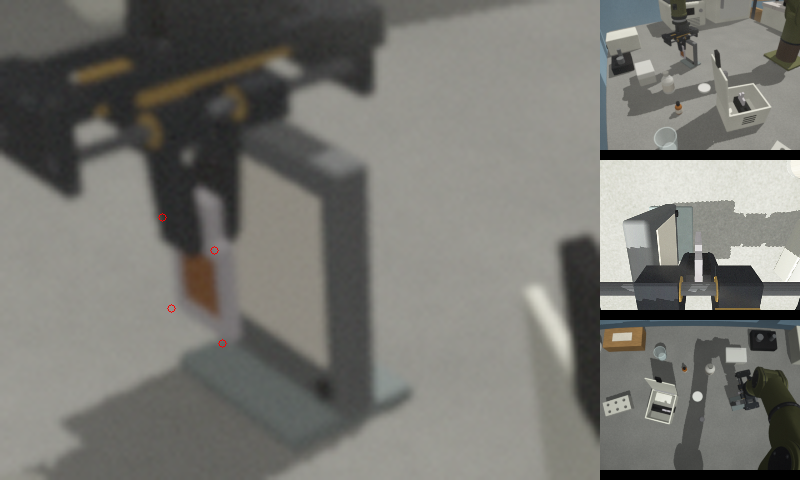

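The flap stays open, the blank is still in its slot, and the bystanders haven't moved. The amber glass shows in front of the window, with the plate about 4 px right of my prediction. I'll zoom in to quantify this relative to the window.

Run:
```python
from h import *
s=r.capture('scene'); x0,y0=215,105
o=cv2.resize(s[y0:y0+75,x0:x0+70],None,fx=8,fy=8,interpolation=cv2.INTER_CUBIC); o=np.clip(o*1.4,0,255).astype(np.uint8)
for i in range(0,70,5): cv2.putText(o,str(x0+i),(i*8,10),0,.35,(0,0,255),1); cv2.line(o,(i*8,12),(i*8,600),(0,0,120),1)
for i in range(0,75,5): cv2.putText(o,str(y0+i),(0,i*8+4),0,.35,(0,255,0),1); cv2.line(o,(24,i*8),(560,i*8),(0,100,0),1)
cv2.imwrite('pics/g.png',o)
pn=D['panel']; f=lambda L: project('scene',rz(pn[2],L)+[pn[0],pn[1],0])
print('window pred',f([[.011,a*.047,.085+c*.047] for a in(1,-1) for c in(1,-1)]).round(1).tolist())
p=f([[.056,.001,.059],[.066,.001,.059],[.056,.011,.059],[.056,.001,.069]]); print('px per cm n,y,z',(p[1:]-p[0]).round(2).tolist())
print('glass pred',f([[.056,.001+a*.017,.085+c*.018] for a in(1,-1) for c in(1,-1)]).round(1).tolist())
```

```text
window pred [[259.1, 129.8], [261.1, 171.4], [231.3, 114.3], [234.8, 154.1]]
px per cm n,y,z [[-4.12, 1.69], [2.79, 1.92], [-0.43, -4.28]]
glass pred [[232.2, 145.2], [233.7, 161.2], [222.6, 139.0], [224.2, 154.7]]
```

View pics/g.png

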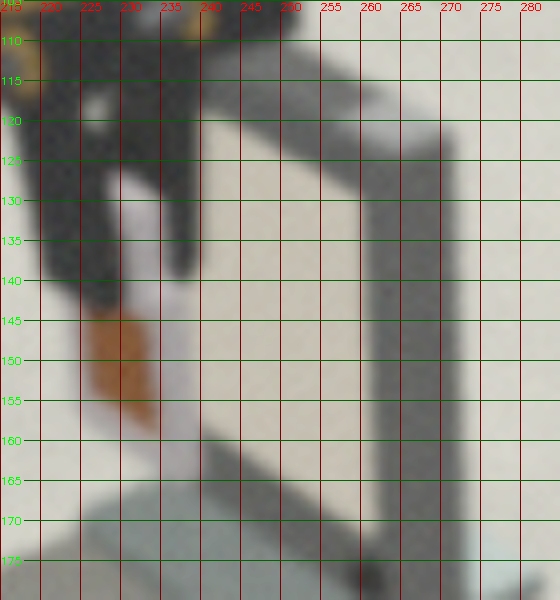

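In the zoom, the glass's lower corners at (234,159) and (226.5,154) match the prediction to within about 1 px (2 mm), allowing for the recessed glass. The window also fits, with its right corners at (260,130) and (261,172). The plate is in place and clear of the panel.

Run:
```python
from h import *
s=st(); print(abs(np.array(s['joint_velocities'])).max()); print(r.finish_job())
```

```text
26.18 [ 0.6192 -0.2264  0.1043] F [ 0.5 -0.6 -1.3] w 0.0077 gf 34.9
0.0010619327408613198
the job is handed in; nothing more can be done
None
```

I handed the job in at 26 s: the flap stands open, and the gripper is holding the filter plate still about 4 cm in front of the lit window, parallel to it and centred to within about 2 mm; the blank plate, objective, dish and bottles were left alone.

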